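Prop the parts chest's lid open

ROBOT

A 6-joint arm with a two-finger parallel gripper is mounted at the origin on the work surface. World frame = base frame: x ahead of the robot, y to its left, z up, the work surface at z = 0. Lengths are in m, angles in rad, forces in N, time in s.
With the tool pointing down it reaches from about 0.275 to 0.825 m from the base axis. Payload 5.2 kg.
Tool frame: the origin (TCP) lies at the very end of the fingers, on their centre line; the grasp point (between the pads) lies 19 mm behind it; z points along the fingers, y is the line along which they close (so a half turn about z gives the same grasp; the last joint's range is limited). The gripper opens to 93 mm and grips with 3 to 60 N. Pads are 15 mm wide; open, the fingers measure 128 mm over their backs; the gripper's body (75 mm by 188 mm) begins 65 mm behind the grasp point.
Start: joints at [-1.462, 0.259, 1.535, -0, 1.348, -0.203], TCP at [0.169, -0.523, 0.219] pointing down, gripper open.
Joint ranges: [-3.14, 3.14], [-0.91, 2.08], [0.19, 2.58], [-1.22, 4.36], [0.22, 2.71], [-3.12, 3.12]. Speed limits (rad/s): [2.57, 2.57, 3.14, 3.14, 3.14, 3.14].

INTERFACE

Orientations are given as a 3x3 rotation matrix whose columns are the frame's x, y, z axes.
In Python, from workcell import ctrl gives the robot as it stands.
- The arm moves only by the tool jog_arm, never from a script. Its argument "rows" is a list of rows, each a list of 7 numbers: the turn, a rotation vector about the tool's x, y, z as a fraction of full scale, then the shift along the tool's x, y, z as a fraction of full scale, then the opening, from -1 (shut) to 1 (fully open), so that 0 is half open. A call has 1 to 10 rows; each row shifts and turns the commanded pose from where the row before left it, along the tool's axes as they then stand; what a row does not reach is not made up. Full scale, the value 1, is 0.15 m for a shift and 0.12 rad for a turn. A row lasts 1/12 s, in which the tool goes at most 41.7 mm and 7.16 degrees, less where a joint would pass 70% of its speed; a pose out of reach is approached as far as the arm can. A call with a number of a shift or a turn outside -1 to 1 is refused whole. A call with a gripper value outside its range is refused whole. The fingers move at their own pace and stop on an object; "grip_force" is the grip in N (left out, the last holds). Time passes only in rows, so rows that do not move let the fingers close. It gives the time, the measured TCP pose, the force, the opening and the grip force at its end, in the units of the state.
- ctrl.read_state(): the state, without advancing time (a new reading comes with each control period).
- ctrl.grab_frame(name): name is "side" or "top" or "wrist"; returns the picture (400x640x3 uint8, red, green, blue); there is no depth.
- ctrl.camera_params(name): a dict with "intrinsics" (3x3 intrinsics, pixels), "R" (3x3) and "t" (3): a world point X has camera coordinates R X + t. Camera axes: x right, y down, z forward; pixel columns grow to the right and rows downward; lengths in m; the calibration is good to about 2 mm. A picture is of the moment at which its call begins: read the wrist's pose just before it. camera_params takes no time and is no camera call; for the wrist camera it gives the pose at the moment of the call.
- ctrl.close_job(): hands the job in; it is judged then, once.
Trained networks look in the newest picture that a camera, given by its name, has taken for a name from the list of things; names that differ only in an ending like _2 or _b are one class to them, and where a whole thing is asked for, a point or a joint stands for the part that bears it (a point fixed in the world has none). Each returns a list of dicts, best first, with "p" (0 to 1); they miss things now and then, are a little off and sometimes report something else, mostly with a low value. They report only what shows in the picture. A call takes as long as a camera call.
- ctrl.find_in(thing, camera): "xyz" ([x, y, z] in m, in the coordinates of the camera as it stood for that picture, good to about 4 mm: the middle of the surface that is visible of it).
- ctrl.tip_of(thing, camera): "xyz" ([x, y, z] in m, in the coordinates of the camera as it stood for that picture, good to about 4 mm: a listed point, or the origin of a listed thing).
The state is a dict: "t": time; "q": joint angles; "joint_vel": joint speeds; "joint_efforts": joint torques, N m; "tcp_pos": TCP position; "tool_rot": TCP orientation; "force": force on the tool from outside, world axes, zero at the start; "moment": the same for the moment, N m; "grip_width": finger opening in m; "finger_force": force on a finger pad.
Only numpy, scipy, OpenCV 4.12 (cv2) and the standard library are available. Lean on these libraries where they do the work, as an engineer would, in place of code of your own. Each camera call takes 0.05 s, during which the arm holds its last target. There are 200 camera calls.

TASK

The raised lid of the green parts chest is held up only by its stiff hinge. Swing the chest's prop rod up out of its clip by its black grip until the cross-bar stands below the notch of the bracket on the lid's side edge, and let go; then push the lid down until the cross-bar is fully home in the notch, so that the rod holds the lid open.

Things in the scene. Friction and masses are not known exactly. Their poses are not given: they have to be found in the camera images.
- rod (a joint): angle of the steel prop rod along the chest's right flank, 18 mm off it; pivot at its end nearer the robot, 145 mm from its cross-bar. 0 = level in its open clip (lifts out freely), pi/2 = upright, limit 2.0; rising, the cross-bar moves up and towards the robot. About 2 N swings it; it stays where left. At 0.97 (0.85-1.09 will do) the cross-bar is in the path of the notch as the lid is lowered
- bar (a point): middle of the round black grip (18 mm thick, 66 mm long) on the outer end of the rod's level cross-bar (12 mm thick), on its axis, 102 mm out from the chest's flank, 85 mm above the table at first. Frame turns with the rod: the pivot axis is 145 mm away in -x; y runs along the cross-bar to the chest, parallel to the lid's hinge; z is up and x along the chest's flank while the rod is in its clip
- lid (a joint): opening of the flat lid (244 mm wide) of the chest (280 front to back, 240 wide, 100 mm high), hinged on the far rim 104 mm above the table. 0 = shut, level; grows as the edge near the robot rises; starts at 0.85 to 1.05. The stiff hinge keeps it where left: 1 to 3 N down at the free edge lowers it, 4 to 7 N up raises it. It rests on the cross-bar at 0.60
- notch (a point): where the cross-bar's axis lies when home in the bracket on the lid's right edge: an inverted U, 32 mm wide inside, 16 thick, lips splayed to a 55 mm mouth 26 mm below. Frame turns with the lid: x towards the hinge, y left along it, z out of the lid's outer face. In it the hinge is at x 200, z 15, the middle of the free edge (push here) at x -84, y 157, z 16, the homed grip at y -65 mm

How it is judged:
By the outcome, as a careful person would: the job done as asked, in the order asked, and still so for the second after the job is handed in, with the robot touching nothing.
It also fails if it takes over 51 s, if anything falls off the work surface, if the arm or the gripper's body presses on something with over 40 N, if the wrist force passes 120 N, or if a joint passes its speed limit or range.

## Working session

There is one attempt and no reset: what is moved stays moved. The work goes in short steps, Python scripts to look and compute and a tool call to move; the robot and the scene stay as the last step left them, time stands still between calls to the robot, and variables do not carry over. Pictures are saved under pics/ and viewed, at most 13 in all, crops included, and the job is handed in when it is done.

Besides the shell and the picture viewer there is one more tool, called after "Call:" by a JSON object that holds its "method" and its "body", one argument or row to a line. jog_arm: Moves the arm, as the interface text tells. Its arguments: {"type":"object","properties":{"rows":{"type":"array","items":{"type":"array","items":{"type":"number","minimum":-1,"maximum":1}}},"grip_force":{"type":"number"}},"required":["rows"]}

```bash
mkdir -p pics; cat > h.py <<'E'
import numpy as np, cv2
from workcell import ctrl
def look(cam, things=(), save=None):
    P=ctrl.camera_params(cam); im=ctrl.grab_frame(cam)
    R=np.array(P['R']);t=np.array(P['t'])
    if save: cv2.imwrite('pics/'+save+'.png',im[:,:,::-1])
    for f,n in things:
        for d in getattr(ctrl,f)(n,cam)[:2]:
            c=np.array(d['xyz']);K=np.array(P['intrinsics']);u=K@c
            print(cam,f,n,round(d['p'],2),(R.T@(c-t)).round(4),'px',(u[:2]/u[2]).round())
E
python3 - <<'E'
from h import *
s=ctrl.read_state(); print(s['t'],s['tcp_pos'],np.round(s['tool_rot'],3))
for c in('side','top'): look(c,[('tip_of','bar'),('tip_of','notch'),('find_in','lid'),('find_in','rod')],c+'0')
print(ctrl.read_state()['t'])
a=cv2.imread('pics/side0.png');b=cv2.imread('pics/top0.png')
cv2.imwrite('pics/both0.png',cv2.resize(np.vstack([a,b]),(480,600)))
E
```

```text
0.0 [ 0.16867974 -0.52290604  0.21780528] [[ 0.952  0.307 -0.   ]
 [ 0.307 -0.952  0.002]
 [ 0.    -0.002 -1.   ]]
side tip_of bar 0.67 [ 0.5784 -0.0788  0.0834] px [367. 203.]
side tip_of notch 0.66 [ 0.5718 -0.0127  0.2611] px [354. 134.]
side find_in lid 0.67 [0.6225 0.1428 0.2468] px [281. 164.]
side find_in rod 0.57 [ 0.5686 -0.0279  0.086 ] px [359. 213.]
top tip_of bar 0.77 [ 0.5723 -0.085   0.0837] px [400. 200.]
top tip_of notch 0.77 [ 0.5723 -0.0175  0.2585] px [381. 189.]
top find_in lid 0.82 [0.6048 0.1306 0.2709] px [281. 168.]
top find_in rod 0.67 [0.5513 0.0039 0.0894] px [354. 212.]
0.5
```

View pics/side0.png

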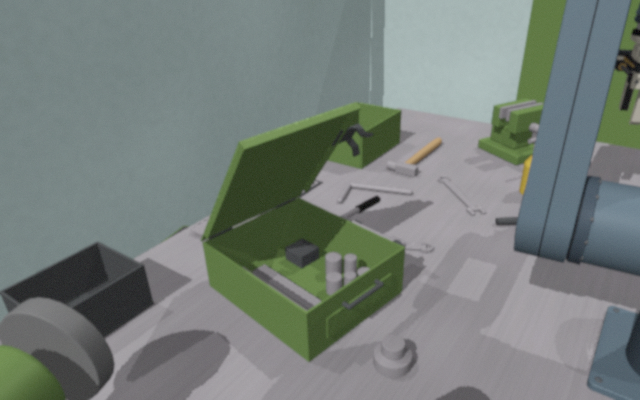

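View pics/top0.png

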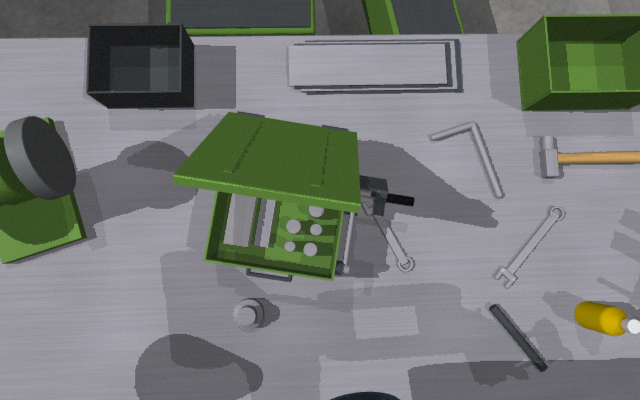

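Side and top both show the chest front to the right/bottom, lid raised with bracket (side 354,134), black grip at top (400,200), side (367,203): the networks agree with the picture. Now the chest's yaw from its rim corners.

```bash
python3 - <<'E'
from h import *
a=cv2.imread('pics/top0.png')[100:300,170:430]
cv2.imwrite('pics/c0.png',cv2.resize(a,(780,600),interpolation=cv2.INTER_CUBIC))
for c in('top','side'):
    P=ctrl.camera_params(c);print(c,np.round(P['R'],3).tolist(),np.round(P['t'],3),np.round(P['intrinsics'],1).tolist())
E
```

```text
top [[-0.029, -0.999, 0.036], [-0.994, 0.025, -0.106], [0.105, -0.039, -0.994]] [0.08  0.581 0.824] [[420.5, 0.0, 320.6], [0.0, 420.5, 199.3], [0.0, 0.0, 1.0]]
side [[-0.821, -0.57, -0.022], [-0.26, 0.41, -0.874], [0.507, -0.712, -0.485]] [0.525 0.249 0.732] [[487.6, 0.0, 323.6], [0.0, 487.6, 206.1], [0.0, 0.0, 1.0]]
```

View pics/c0.png

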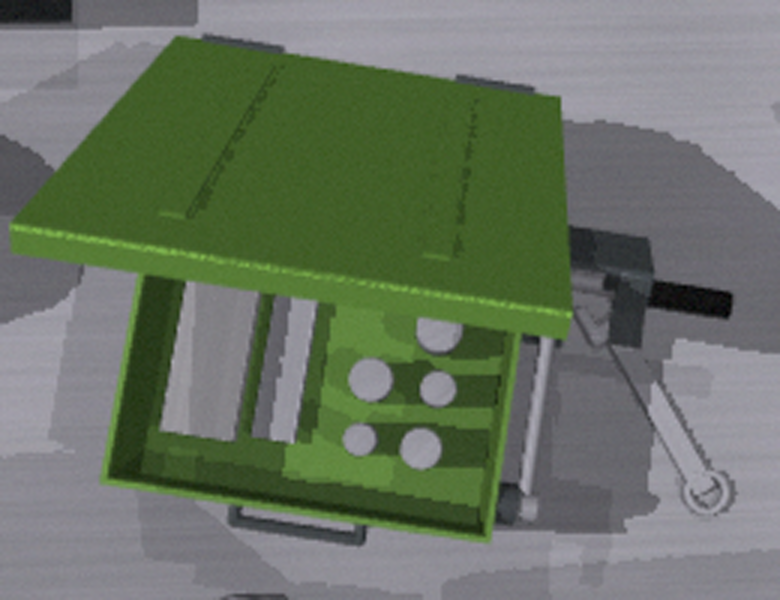

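Crop (3x): rim front corners at (103,483) and (490,541), hinge line (180,37)-(560,97), rod pivot (515,505), grip out to (732,303), bracket at (630,290).

```bash
python3 - <<'E'
from h import *
P=ctrl.camera_params('top');R=np.array(P['R']);t=np.array(P['t']);K=np.array(P['intrinsics']);C=-R.T@t
def bp(u,v,z):
    d=R.T@np.linalg.inv(K)@[u/3+170-.33,v/3+100-.33,1]; return C+d*(z-C[2])/d[2]
fl=bp(103,483,.1);fr=bp(490,541,.1);hl=bp(180,37,.11);hr=bp(560,97,.11)
for n,p in dict(fl=fl,fr=fr,hl=hl,hr=hr,piv=bp(512,505,.085),tip=bp(732,303,.085),grip=bp(680,297,.085)).items(): print(n,p.round(4))
for a,b in((fl,fr),(hl,hr)): d=a-b;print(np.linalg.norm(d),np.arctan2(-d[0],d[1]))
psi=-.135
x=np.array([np.cos(psi),np.sin(psi),0]);y=np.array([-np.sin(psi),np.cos(psi),0])
print('x from front',(hr-fr)@x,'bar rel fr (x,y)',(np.array([.5753,-.082,.1])-fr)@x,(np.array([.5753,-.082,.1])-fr)@y,'bar-pivot',(np.array([.5753,-.082,.1])-bp(512,505,.085))@x)
E
```

```text
fl [0.469 0.282 0.1  ]
fr [0.4269 0.0488 0.1   ]
hl [0.7423 0.2322 0.11  ]
hr [ 0.6996 -0.0032  0.11  ]
piv [0.4472 0.0334 0.085 ]
tip [ 0.57   -0.1113  0.085 ]
grip [ 0.5746 -0.0782  0.085 ]
0.2369506494199281 -0.17860309165010899
0.23929218112489056 -0.17945058655909887
x from front 0.2772339849353134 bar rel fr (x,y) 0.1646954175849922 -0.10961804712337107 bar-pivot 0.14246415831457826
```

Call:
{"method": "jog_arm", "body": {
  "rows": [
    [0, 0, -1, 0, 0, 0, 0.6],
    [0, 0, -1, 0, 0, 0, 0.6],
    [0, 0, -1, 0, 0, 0, 0.6],
    [0, 0, -1, 0, 0, 0, 0.6],
    [0, 0, -1, 0, 0, 0, 0.6],
    [0, 0, -1, 0, 0, 0, 0.6],
    [0, 0, -1, 0, 0, 0, 0.6],
    [0, 0, -1, 0, 0, 0, 0.6],
    [0, 0, -1, 0, 0, 0, 0.6],
    [0, 0, 0, 0.18, 0.17, 0, 0.6]
  ]
}}

```text
t: 1.33
tcp_pos: [0.1951, -0.5048, 0.2185]
tool_rot: [[0.174, 0.985, -0.002], [0.985, -0.174, -0.003], [-0.003, -0.002, -1.0]]
force: [1.6, -0.9, -0.2]
grip_width: 0.0747
finger_force: 0.0
```

Call:
{"method": "jog_arm", "body": {
  "rows": [
    [0, 0, 0, 0.18, 0.17, 0, 0.6],
    [0, 0, 0, 0.18, 0.17, 0, 0.6],
    [0, 0, 0, 0.18, 0.17, 0, 0.6],
    [0, 0, 0, 0.18, 0.17, 0, 0.6],
    [0, 0, 0, 0.18, 0.17, 0, 0.6],
    [0, 0, 0, 0.18, 0.17, 0, 0.6],
    [0, 0, 0, 0.18, 0.17, 0, 0.6],
    [0, 0, 0, 0.18, 0.17, 0, 0.6],
    [0, 0, 0, 0.18, 0.17, 0, 0.6],
    [0, 0, 0, 0, 0, 0, 0.6]
  ]
}}

```text
t: 2.17
tcp_pos: [0.4722, -0.2989, 0.2187]
tool_rot: [[0.173, 0.985, 0.003], [0.985, -0.173, 0.002], [0.002, 0.002, -1.0]]
force: [-0.4, -0.6, -0.3]
grip_width: 0.074
finger_force: 0.0
```

```bash
python3 - <<'E'
from h import *
s=ctrl.read_state(); print(s['t'],s['tcp_pos'],np.round(s['tool_rot'],3).tolist(),s['force'],s['grip_width'],np.round(s['q'],2))
look('wrist',[('tip_of','bar'),('tip_of','notch')],'w1')
look('top',[('tip_of','bar'),('tip_of','notch')],'t1')
E
```

```text
2.1667 [ 0.47217372 -0.29887294  0.21873167] [[0.173, 0.985, 0.003], [0.985, -0.173, 0.002], [0.002, 0.002, -1.0]] [-0.36355108 -0.61945953 -0.27116303] 0.07403380890258048 [-0.77  0.27  1.51  0.    1.35 -0.59]
top tip_of bar 0.66 [ 0.5724 -0.0845  0.0842] px [400. 200.]
top tip_of notch 0.9 [ 0.5725 -0.0168  0.26  ] px [381. 188.]
```

View pics/w1.png

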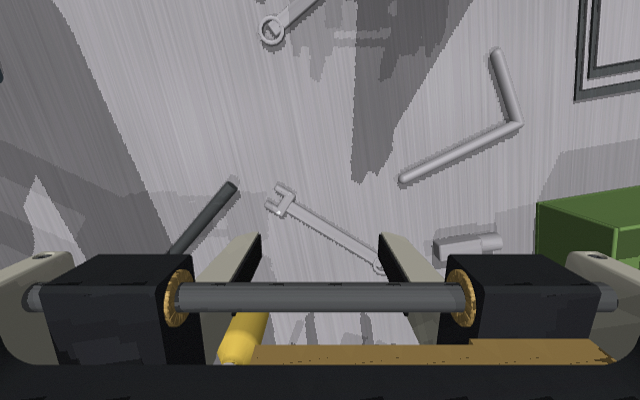

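Wrist view looks towards the chest (image up); the grip is still out of view. Move nearer.

Call:
{"method": "jog_arm", "body": {
  "rows": [
    [0, 0, 0, 0.2, 0.085, 0, 0.6],
    [0, 0, 0, 0.2, 0.085, 0, 0.6],
    [0, 0, 0, 0.2, 0.085, 0, 0.6],
    [0, 0, 0, 0.2, 0.085, 0, 0.6],
    [0, 0, 0, 0.2, 0.085, 0, 0.6],
    [0, 0, 0, 0, 0, 0, 0.6],
    [0, 0, 0, 0, 0, 0, 0.6]
  ]
}}

```text
t: 3.05
tcp_pos: [0.5572, -0.1668, 0.2187]
tool_rot: [[0.177, 0.984, -0.0], [0.984, -0.177, -0.0], [-0.0, -0.0, -1.0]]
force: [-0.1, -0.2, 0.4]
grip_width: 0.0743
finger_force: 0.0
```

```bash
python3 - <<'E'
from h import *
s=ctrl.read_state(); print(s['t'],s['tcp_pos'],s['force'])
look('wrist',[('tip_of','bar'),('tip_of','notch')],'w2')
E
```

```text
3.05 [ 0.55716669 -0.16678659  0.21865275] [-0.12117158 -0.20572531  0.3523245 ]
wrist tip_of bar 0.69 [ 0.5691 -0.0747  0.0834] px [315. 107.]
```

View pics/w2.png

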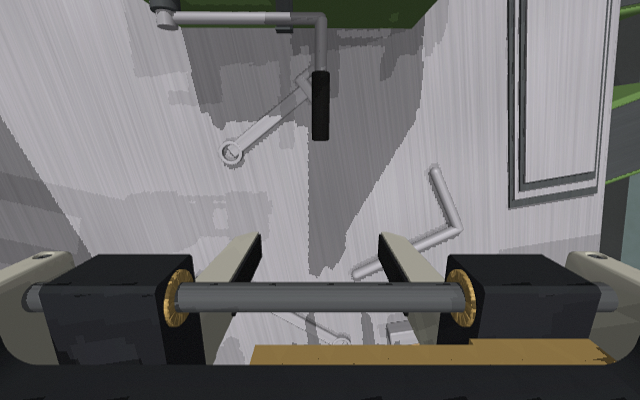

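Grip at columns 311–329, rows 71–140, centred between the fingers (col 320) and aligned. Go over it, lower and close.

Call:
{"method": "jog_arm", "body": {
  "rows": [
    [0, 0, 0, 0.173, 0, 0, 0.6],
    [0, 0, 0, 0.173, 0, 0, 0.6],
    [0, 0, 0, 0.173, 0, 0, 0.6],
    [0, 0, 0, 0, 0, 0.2, 0.6],
    [0, 0, 0, 0, 0, 0.2, 0.6],
    [0, 0, 0, 0, 0, 0.2, 0.6],
    [0, 0, 0, 0, 0, 0.2, 0.6],
    [0, 0, 0, 0, 0, 0.2, 0.6],
    [0, 0, 0, 0, 0, 0, 0.6],
    [0, 0, 0, 0, 0, 0, 0.6]
  ]
}}

```text
t: 4.03
tcp_pos: [0.5695, -0.0914, 0.0677]
tool_rot: [[0.18, 0.984, -0.004], [0.984, -0.18, 0.001], [0.0, -0.004, -1.0]]
force: [-0.9, 0.3, -0.1]
grip_width: 0.0746
finger_force: 0.0
```

Call:
{"method": "jog_arm", "body": {
  "rows": [
    [0, 0, 0, 0, 0, 0, -1],
    [0, 0, 0, 0, 0, 0, -1],
    [0, 0, 0, 0, 0, 0, -1],
    [0, 0, 0, 0, 0, 0, -1],
    [0, 0, 0, 0, 0, 0, -1],
    [0, 0, 0, 0, 0, 0, -1],
    [0, 0, 0, 0, 0, 0, -1],
    [0, 0, 0, 0, 0, 0, -1]
  ],
  "grip_force": 12
}}

```text
t: 4.7
tcp_pos: [0.5711, -0.0902, 0.0688]
tool_rot: [[0.178, 0.984, 0.0], [0.984, -0.178, -0.0], [-0.0, 0.0, -1.0]]
force: [-0.4, -0.1, -0.3]
grip_width: 0.0258
finger_force: 0.0
```

```bash
python3 - <<'E'
from h import *
s=ctrl.read_state(); print(s['t'],s['tcp_pos'],s['force'],s['grip_width'],s['finger_force'])
R=np.array(s['tool_rot']);print(R.T@s['tcp_pos'])
look('wrist',[('tip_of','bar')],'w3')
E
```

```text
4.7 [ 0.57106052 -0.09024791  0.06876615] [-0.37897221 -0.13147912 -0.28516899] 0.02583278559026923 0.0
[ 0.01275113  0.57801373 -0.06871043]
wrist tip_of bar 0.78 [ 0.5715 -0.0754  0.0863] px [316. 234.]
```

View pics/w3.png

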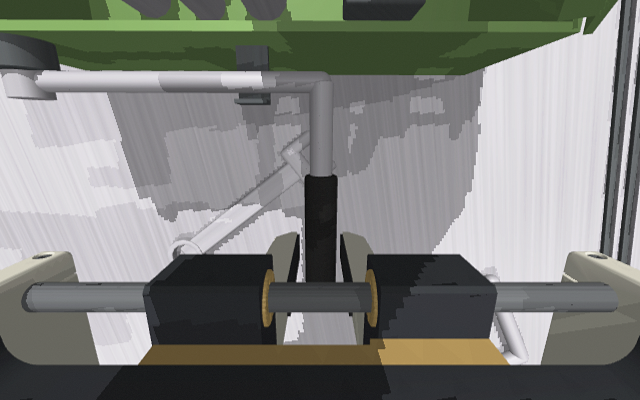

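Grip (cols 305–337, from row 176 down) lies centred between the nearly shut fingers; finish closing.

Call:
{"method": "jog_arm", "body": {
  "rows": [
    [0, 0, 0, 0, 0, 0, -1],
    [0, 0, 0, 0, 0, 0, -1],
    [0, 0, 0, 0, 0, 0, -1],
    [0, 0, 0, 0, 0, 0, -1]
  ],
  "grip_force": 12
}}

```text
t: 5.13
tcp_pos: [0.5715, -0.0904, 0.0687]
tool_rot: [[0.178, 0.984, 0.001], [0.984, -0.178, -0.0], [0.0, 0.001, -1.0]]
force: [3.0, -0.1, -0.3]
grip_width: 0.018
finger_force: 12.0
```

Call:
{"method": "jog_arm", "body": {
  "rows": [
    [0, 0, 0, 0, -0.005, -0.094, -1],
    [0, 0, 0, 0, -0.014, -0.093, -1],
    [0, 0, 0, 0, -0.022, -0.091, -1],
    [0, 0, 0, 0, -0.031, -0.088, -1],
    [0, 0, 0, 0, -0.04, -0.085, -1],
    [0, 0, 0, 0, 0, 0, -1]
  ],
  "grip_force": 15
}}

```text
t: 5.63
tcp_pos: [0.5556, -0.0875, 0.1391]
tool_rot: [[0.178, 0.984, 0.005], [0.984, -0.178, -0.001], [-0.0, 0.005, -1.0]]
force: [4.4, 0.4, 2.9]
grip_width: 0.0177
finger_force: 15.0
```

```bash
python3 - <<'E'
from h import *
s=ctrl.read_state(); print(s['t'],s['force'],s['grip_width'],s['finger_force']);R=np.array(s['tool_rot']);print(R.T@s['tcp_pos'])
look('side',[('tip_of','bar'),('tip_of','notch')],'s4')
E
```

```text
5.6333 [4.37006278 0.41464433 2.87722135] 0.017687950714382318 15.00063344836235
[ 0.01268074  0.56299816 -0.13644345]
side tip_of bar 0.58 [ 0.5584 -0.0772  0.1486] px [376. 178.]
side tip_of notch 0.92 [ 0.5741 -0.0135  0.2596] px [353. 134.]
```

Call:
{"method": "jog_arm", "body": {
  "rows": [
    [0, 0, 0, 0, -0.047, -0.08, -1],
    [0, 0, 0, 0, -0.055, -0.076, -1],
    [0, 0, 0, 0, -0.062, -0.07, -1],
    [0, 0, 0, 0, -0.069, -0.064, -1],
    [0, 0, 0, 0, -0.075, -0.056, -1],
    [0, 0, 0, 0, 0, 0, -1],
    [0, 0, 0, 0, 0, 0, -1],
    [0, 0, 0, 0, 0, 0, -1]
  ]
}}

```text
t: 6.45
tcp_pos: [0.5146, -0.0802, 0.1919]
tool_rot: [[0.178, 0.984, 0.014], [0.984, -0.178, -0.003], [-0.0, 0.014, -1.0]]
force: [10.4, 1.3, 15.0]
grip_width: 0.0174
finger_force: 15.0
```

```bash
python3 - <<'E'
from h import *
s=ctrl.read_state(); print(s['t'],s['force'],s['grip_width'],s['finger_force']);R=np.array(s['tool_rot']);print(R.T@s['tcp_pos'])
look('side',[('tip_of','bar'),('tip_of','notch')],'s5')
look('top',[('tip_of','bar'),('tip_of','notch')],'t5')
E
```

```text
6.45 [10.44679217  1.33806308 14.95760588] 0.017413810007904842 15.00146895647049
[ 0.01283351  0.52327632 -0.18460363]
side tip_of bar 0.95 [ 0.5208 -0.0711  0.2009] px [392. 159.]
side tip_of notch 0.64 [ 0.5738 -0.0127  0.261 ] px [353. 134.]
top tip_of bar 0.56 [ 0.5151 -0.0762  0.2009] px [412. 228.]
top tip_of notch 0.86 [ 0.569  -0.0158  0.263 ] px [381. 191.]
```

View pics/s5.png

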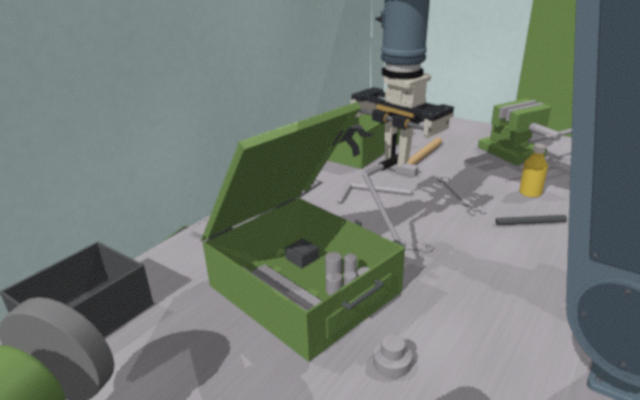

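The rod stands up in the gripper, cross-bar at side px (392,159), bar z≈0.20, bracket (353,134) above and behind; angle ≈0.97 from both rise and setback. Release and lift away.

Call:
{"method": "jog_arm", "body": {
  "rows": [
    [0, 0, 0, 0, 0, 0, 0.2],
    [0, 0, 0, 0, 0, 0, 0.2],
    [0, 0, 0, 0, 0, 0, 0.2],
    [0, 0, 0, 0, 0, 0, 0.2],
    [0, 0, 0, 0, 0, 0, 0.2],
    [0, 0, 0, 0, 0, 0, 0.2],
    [0, 0, 0, 0, 0, 0, 0.2],
    [0, 0, 0, 0, 0, -0.1, 0.2],
    [0, 0, 0, 0, 0, -0.2, 0.2],
    [0, 0, 0, 0, 0, -0.2, 0.2]
  ]
}}

```text
t: 7.58
tcp_pos: [0.5079, -0.0788, 0.2628]
tool_rot: [[0.178, 0.984, -0.004], [0.984, -0.178, 0.001], [0.001, -0.004, -1.0]]
force: [0.7, 0.5, 0.1]
grip_width: 0.0558
finger_force: 0.0
```

Call:
{"method": "jog_arm", "body": {
  "rows": [
    [0, 0, 0, 0, 0, -0.25, -1],
    [0, 0, 0, 0, 0, -0.25, -1],
    [0, 0, 0, 0, 0, -0.25, -1],
    [0, 0, 0, 0, 0, -0.25, -1],
    [0, 0, 0, 0, 0, 0, -1]
  ]
}}

```text
t: 8.0
tcp_pos: [0.5107, -0.0798, 0.421]
tool_rot: [[0.178, 0.984, 0.012], [0.984, -0.178, -0.005], [-0.002, 0.012, -1.0]]
force: [-0.3, -0.3, 1.1]
grip_width: 0.0269
finger_force: 0.0
```

```bash
python3 - <<'E'
from h import *
s=ctrl.read_state(); print(s['t'],s['tcp_pos'],s['force'],s['grip_width'],np.round(s['q'],2))
look('side',[('tip_of','bar'),('tip_of','notch')],'s6')
look('top',[('tip_of','bar'),('tip_of','notch')],'t6')
look('wrist',[('tip_of','bar'),('tip_of','notch')],'w6')
E
```

```text
8.0 [ 0.5106945  -0.07976425  0.42102155] [-0.31961424 -0.34638231  1.11422679] 0.02689159600886868 [-0.37  0.13  1.21 -0.    1.78 -0.19]
side tip_of bar 0.57 [ 0.5214 -0.0697  0.2002] px [392. 159.]
side tip_of notch 0.57 [ 0.5734 -0.0152  0.2584] px [354. 135.]
top tip_of bar 0.8 [ 0.5165 -0.0743  0.2016] px [411. 227.]
top tip_of notch 0.86 [ 0.5723 -0.0161  0.2594] px [380. 189.]
wrist tip_of bar 0.78 [ 0.5143 -0.0636  0.1992] px [322. 171.]
wrist tip_of notch 0.9 [ 0.5696 -0.0131  0.2615] px [365. 125.]
```

Bar holds at z≈0.201 (angle ≈0.92–0.93, within range), notch still at z≈0.26. Now go over behind the lid's free edge, fingers shut.

Call:
{"method": "jog_arm", "body": {
  "rows": [
    [0, 0, 0, 0.22, 0.064, 0, -1],
    [0, 0, 0, 0.22, 0.064, 0, -1],
    [0, 0, 0, 0.22, 0.064, 0, -1],
    [0, 0, 0, 0.22, 0.064, 0, -1],
    [0, 0, 0, 0.22, 0.064, 0, -1],
    [0, 0, 0, 0.22, 0.064, 0, -1],
    [0, 0, 0, 0.22, 0.064, 0, -1],
    [0, 0, 0, 0, 0, 0.2, -1],
    [0, 0, 0, 0, 0, 0.2, -1],
    [0, 0, 0, 0, 0, 0, -1]
  ]
}}

```text
t: 9.28
tcp_pos: [0.6134, 0.137, 0.345]
tool_rot: [[0.177, 0.984, -0.014], [0.984, -0.177, -0.001], [-0.003, -0.014, -1.0]]
force: [-1.0, 1.0, -2.1]
grip_width: 0.0003
finger_force: 0.0
```

```bash
python3 - <<'E'
from h import *
s=ctrl.read_state(); print(s['t'],s['tcp_pos'],s['force'],s['grip_width'])
look('side',[('tip_of','bar'),('tip_of','notch')],'s7')
E
```

```text
9.2833 [0.61343594 0.13697419 0.3449811 ] [-0.96368976  1.02821722 -2.06843183] 0.00033833732723265175
side tip_of bar 0.79 [ 0.5195 -0.074   0.1982] px [393. 160.]
side tip_of notch 0.77 [ 0.5706 -0.0126  0.2568] px [355. 136.]
```

View pics/s7.png

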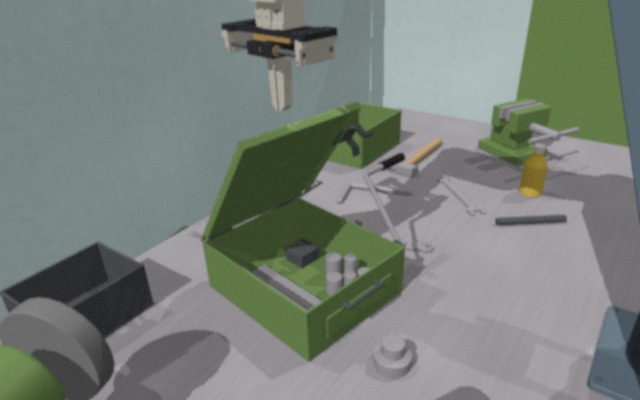

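Tip (283,108) is just behind/above the lid's free edge, rod stands free at (370–393,160–245). Push along the lid's arc.

Call:
{"method": "jog_arm", "body": {
  "rows": [
    [0, 0, 0, 0, -0.067, 0.077, -1],
    [0, 0, 0, 0, -0.067, 0.077, -1],
    [0, 0, 0, 0, -0.063, 0.048, -1],
    [0, 0, 0, 0, -0.063, 0.048, -1],
    [0, 0, 0, 0, -0.057, 0.053, -1],
    [0, 0, 0, 0, -0.057, 0.053, -1],
    [0, 0, 0, 0, 0, 0, -1]
  ]
}}

```text
t: 10.02
tcp_pos: [0.5609, 0.1461, 0.3021]
tool_rot: [[0.178, 0.984, 0.003], [0.984, -0.178, 0.0], [0.001, 0.003, -1.0]]
force: [0.1, -0.2, 0.1]
grip_width: 0.0005
finger_force: 0.0
```

```bash
python3 - <<'E'
from h import *
s=ctrl.read_state(); print(s['t'],s['tcp_pos'],s['force'])
look('side',[('tip_of','bar'),('tip_of','notch')],'s8')
look('top',[('tip_of','bar'),('tip_of','notch')],'t8')
E
```

```text
10.0167 [0.56087532 0.14607882 0.30211351] [ 0.06929075 -0.18648334  0.12017654]
side tip_of bar 0.72 [ 0.5208 -0.0729  0.1985] px [392. 160.]
side tip_of notch 0.67 [ 0.5552 -0.0119  0.2459] px [362. 144.]
top tip_of bar 0.87 [ 0.5153 -0.0751  0.2004] px [412. 227.]
top tip_of notch 0.6 [ 0.5531 -0.0122  0.2457] px [377. 202.]
```

Call:
{"method": "jog_arm", "body": {
  "rows": [
    [0, 0, 0, 0, -0.048, 0.048, -1],
    [0, 0, 0, 0, -0.047, 0.05, -1],
    [0, 0, 0, 0, -0.045, 0.052, -1],
    [0, 0, 0, 0, -0.043, 0.054, -1],
    [0, 0, 0, 0, 0, 0, -1]
  ]
}}

```text
t: 10.73
tcp_pos: [0.5331, 0.1512, 0.2683]
tool_rot: [[0.178, 0.984, -0.002], [0.984, -0.178, -0.0], [-0.0, -0.002, -1.0]]
force: [-0.1, 0.5, 0.5]
grip_width: 0.0002
finger_force: 0.0
```

```bash
python3 - <<'E'
from h import *
s=ctrl.read_state(); print(s['t'],s['tcp_pos'],s['force'])
look('side',[('tip_of','bar'),('tip_of','notch')],'s9')
look('top',[('tip_of','bar'),('tip_of','notch')],'t9')
E
```

```text
10.7333 [0.533106   0.15121664 0.26831846] [-0.12288773  0.5092607   0.46485369]
side tip_of bar 0.69 [ 0.5195 -0.0692  0.1981] px [392. 161.]
side tip_of notch 0.69 [ 0.5341 -0.0069  0.218 ] px [370. 161.]
top tip_of bar 0.68 [ 0.5146 -0.0726  0.2016] px [410. 228.]
top tip_of notch 0.79 [ 0.5369 -0.0113  0.2226] px [374. 214.]
```

View pics/s9.png

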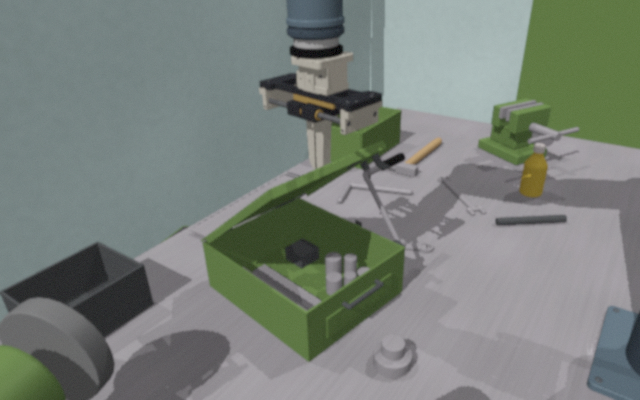

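The lid (edge by the tip at (320,165)) is now low, bracket (370,155) straddling above the cross-bar, rod unmoved. Finish in small steps.

Call:
{"method": "jog_arm", "body": {
  "rows": [
    [0, 0, 0, 0, -0.021, 0.027, -1],
    [0, 0, 0, 0, -0.021, 0.027, -1],
    [0, 0, 0, 0, -0.021, 0.027, -1],
    [0, 0, 0, 0, 0, 0, -1]
  ]
}}

```text
t: 11.37
tcp_pos: [0.5238, 0.1529, 0.256]
tool_rot: [[0.178, 0.984, -0.002], [0.984, -0.178, -0.0], [-0.0, -0.002, -1.0]]
force: [-1.2, 0.4, 0.5]
grip_width: 0.0006
finger_force: 0.0
```

Call:
{"method": "jog_arm", "body": {
  "rows": [
    [0, 0, 0, 0, -0.02, 0.027, -1],
    [0, 0, 0, 0, 0, 0, -1],
    [0, 0, 0, 0, 0, 0, -1]
  ]
}}

```text
t: 11.62
tcp_pos: [0.5213, 0.1534, 0.2527]
tool_rot: [[0.178, 0.984, -0.001], [0.984, -0.178, -0.0], [-0.0, -0.001, -1.0]]
force: [0.2, -0.0, -0.5]
grip_width: 0.0003
finger_force: 0.0
```

```bash
python3 - <<'E'
from h import *
s=ctrl.read_state(); print(s['t'],s['tcp_pos'],s['force'])
look('side',[('tip_of','bar'),('tip_of','notch')],'s10')
look('top',[('tip_of','bar'),('tip_of','notch')],'t10')
E
```

```text
11.6167 [0.52132164 0.15339679 0.25267792] [ 0.15349141 -0.03530146 -0.45236474]
side tip_of bar 0.68 [ 0.5184 -0.0692  0.2011] px [393. 159.]
side tip_of notch 0.87 [ 0.5245 -0.0031  0.2039] px [373. 170.]
top tip_of bar 0.74 [ 0.5175 -0.0731  0.1978] px [410. 226.]
top tip_of notch 0.55 [ 0.5244 -0.0053  0.2062] px [369. 223.]
```

Call:
{"method": "jog_arm", "body": {
  "rows": [
    [0, 0, 0, 0, -0.01, 0.014, -1],
    [0, 0, 0, 0, 0, 0, -1],
    [0, 0, 0, 0, 0, 0, -1]
  ]
}}

```text
t: 12.17
tcp_pos: [0.5203, 0.1536, 0.2508]
tool_rot: [[0.178, 0.984, -0.0], [0.984, -0.178, 0.0], [-0.0, -0.0, -1.0]]
force: [-0.4, 0.2, -0.1]
grip_width: 0.0004
finger_force: 0.1
```

Call:
{"method": "jog_arm", "body": {
  "rows": [
    [0, 0, 0, 0, -0.01, 0.014, -1],
    [0, 0, 0, 0, 0, 0, -1],
    [0, 0, 0, 0, 0, 0, -1]
  ]
}}

```text
t: 12.42
tcp_pos: [0.5194, 0.1538, 0.2495]
tool_rot: [[0.178, 0.984, 0.002], [0.984, -0.178, -0.0], [0.0, 0.002, -1.0]]
force: [1.1, 0.4, 3.6]
grip_width: 0.0007
finger_force: 1.9
```

Call:
{"method": "jog_arm", "body": {
  "rows": [
    [0, 0, 0, 0, -0.01, 0.014, -1],
    [0, 0, 0, 0, 0, 0, -1],
    [0, 0, 0, 0, 0, 0, -1]
  ]
}}

```text
t: 12.67
tcp_pos: [0.5193, 0.1538, 0.2491]
tool_rot: [[0.178, 0.984, 0.006], [0.984, -0.178, -0.0], [0.001, 0.006, -1.0]]
force: [2.4, -1.4, 12.3]
grip_width: 0.0005
finger_force: 5.2
```

Force rose to 12 N with the lid stopped; look before backing off.

```bash
python3 - <<'E'
from h import *
look('side',[('tip_of','bar'),('tip_of','notch')],'s11')
look('top',[('tip_of','bar'),('tip_of','notch')],'t11')
a=cv2.imread('pics/s11.png')[110:260,290:440];b=cv2.imread('pics/t11.png')[160:310,300:450]
cv2.imwrite('pics/c11.png',cv2.resize(np.hstack([a,b]),(800,400),interpolation=cv2.INTER_CUBIC))
E
```

```text
side tip_of bar 0.58 [ 0.5218 -0.0701  0.2004] px [391. 159.]
side tip_of notch 0.56 [ 0.5248 -0.0056  0.2027] px [374. 170.]
top tip_of bar 0.87 [ 0.5116 -0.0735  0.2003] px [411. 230.]
top tip_of notch 0.64 [ 0.523  -0.0094  0.2061] px [372. 224.]
```

View pics/c11.png

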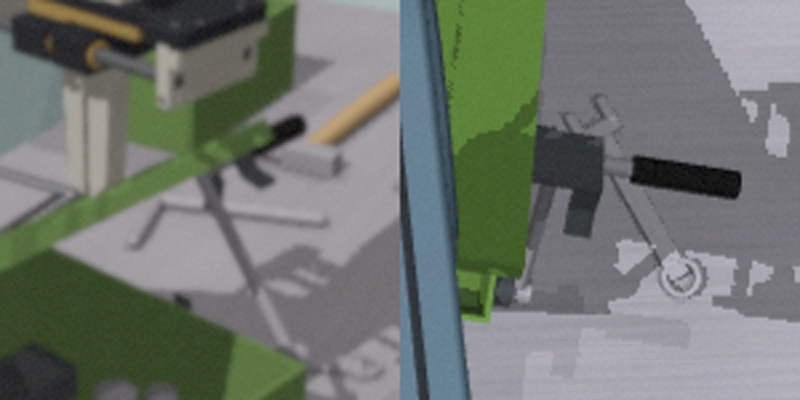

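Cross-bar runs through under the bracket's roof in both views, notch z≈0.204 = bar height + lid angle ≈0.60. One firmer press, then retreat.

Call:
{"method": "jog_arm", "body": {
  "rows": [
    [0, 0, 0, 0, -0.008, 0.012, -1],
    [0, 0, 0, 0, 0, 0, -1],
    [0, 0, 0, 0, 0, 0, -1]
  ]
}}

```text
t: 13.22
tcp_pos: [0.5192, 0.1539, 0.2489]
tool_rot: [[0.178, 0.984, 0.01], [0.984, -0.178, -0.0], [0.001, 0.01, -1.0]]
force: [1.4, -1.5, 16.8]
grip_width: 0.0005
finger_force: 7.9
```

Call:
{"method": "jog_arm", "body": {
  "rows": [
    [0, 0, 0, 0, 0.012, -0.03, -1],
    [0, 0, 0, 0, 0.03, -0.06, -1],
    [0, 0, 0, 0, 0.05, -0.15, -1],
    [0, 0, 0, 0, 0.05, -0.25, -1],
    [0, 0, 0, 0, 0.05, -0.25, -1],
    [0, 0, 0, 0, 0, -0.2, -1],
    [0, 0, 0, 0, 0, 0, -1],
    [0, 0, 0, 0, 0, 0, -1]
  ]
}}

```text
t: 13.88
tcp_pos: [0.5451, 0.1493, 0.3872]
tool_rot: [[0.178, 0.984, 0.003], [0.984, -0.178, 0.0], [0.001, 0.003, -1.0]]
force: [0.7, 0.9, -0.2]
grip_width: 0.0007
finger_force: 0.0
```

```bash
python3 - <<'E'
from h import *
s=ctrl.read_state(); print(s['t'],s['tcp_pos'],s['force'])
look('side',[('tip_of','bar'),('tip_of','notch')],'s12')
look('top',[('tip_of','bar'),('tip_of','notch')],'t12')
look('wrist',[('tip_of','bar'),('tip_of','notch')])
a=cv2.imread('pics/s12.png')[110:260,290:440];b=cv2.imread('pics/t12.png')[160:310,300:450]
cv2.imwrite('pics/c12.png',cv2.resize(np.hstack([a,b]),(800,400),interpolation=cv2.INTER_CUBIC))
E
```

```text
13.8833 [0.54505398 0.14930989 0.3872047 ] [ 0.6653671  0.8508328 -0.1964194]
side tip_of bar 0.69 [ 0.5211 -0.0679  0.1979] px [391. 161.]
side tip_of notch 0.57 [ 0.5231 -0.0088  0.2026] px [375. 169.]
top tip_of bar 0.58 [ 0.5148 -0.0733  0.1988] px [410. 228.]
top tip_of notch 0.78 [ 0.5186 -0.0076  0.2038] px [370. 226.]
```

View pics/c12.png

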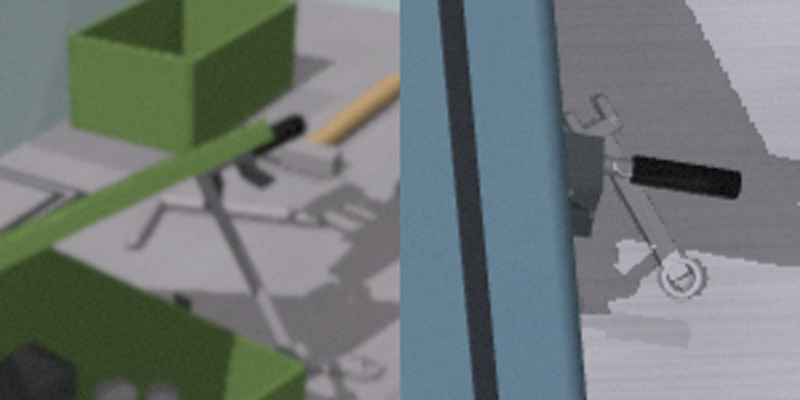

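The lid stays at ≈0.60 with the cross-bar up under the bracket's roof, the rod unmoved and the gripper clear (TCP z 0.387). Handing in.

```bash
python3 -c "
from workcell import ctrl
print(ctrl.close_job())"
```

```text
the job is handed in; nothing more can be done
None
```

The job is handed in at about 14 s: I released the rod at about 0.92 rad and pushed the lid down to about 0.60 rad, where it stopped firmly with the cross-bar in the notch (7–9 mm off-centre by the cameras), and the arm is clear. The judge returned no verdict.

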